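Stroke shut the lids of a round tablet dispenser

ROBOT

A 6-joint arm with a two-finger parallel gripper is mounted at the origin on a cart in front of the work surface, level with it; the furniture and walls round the work are solid. World frame = base frame: x ahead of the robot, y to its left, z up, the work surface at z = 0. Lengths are in mm, angles in rad, forces in N, time in s.
With the tool pointing down it reaches from about 150 to 775 mm from the base axis. Payload 6.1 kg.
Tool frame: the origin (TCP) lies on the centre line of the jaws, within the pads' length; the fingertips stand 19 mm ahead of it and the grasp point (between the pads) is the TCP; z points along the fingers, y is the direction in which the jaws open and shut (so a half turn about z gives the same grasp; the last joint's range is limited). The gripper opens to 85 mm and grips with 20 to 120 N. Pads are 22 mm wide; open, the fingers measure 114 mm over their backs; the gripper's body (76 mm by 85 mm) begins 54 mm behind the grasp point. The pads swing forward as they close: fully open they stand 13 mm farther back than shut.
Start: joints at [1.269, 0.126, -0.04, 1.405, 0, 1.571], TCP at [156.044, 501.257, 216.195] pointing down, gripper open.
Joint ranges: [-2.72, 2.72], [-0.95, 1.95], [-1.27, 1.35], [-1.78, 2.02], [-1.46, 1.47], [-3.14, 3.14]. Speed limits (rad/s): [2.39, 2.39, 3.01, 3.14, 3.14, 3.14].

INTERFACE

Orientations are given as a unit quaternion [x, y, z, w].
In Python, from workcell import robot gives the robot as it stands.
- The arm moves only by the tool carry_out, never from a script. Its arguments are lists of equal length, an entry for each row: "hand": the opening, from -1 (shut) to 1 (fully open), so that 0 is half open; "travel": the shift along the tool's x, y, z in cm, a list of three; "turn": the turn, a rotation vector about the tool's x, y, z in rad, a list of three. A call has 1 to 10 rows; each row shifts and turns the commanded pose from where the row before left it, along the tool's axes as they then stand; what a row does not reach is not made up. A row lasts 1/12 s, in which the tool goes at most 41.7 mm and 7.16 degrees, less where a joint would pass 70% of its speed; a pose out of reach is approached as far as the arm can. A call with a gripper value outside its range is refused whole. The fingers move at their own pace and stop on an object; the grip force is fixed at half the most. Time passes only in rows, so rows that do not move let the fingers close. It gives the time, the measured TCP pose, the force and the opening at its end, in the units of the state.
- robot.read_state(): the state, without advancing time (a new reading comes with each control period).
- robot.grab_frame(name): name is "side" or "top"; returns a dict with "frame" (400x640x3 uint8, red, green, blue), "z_map" (400x640 float32, mm along the optical axis (not along the pixel's ray), 0 where there is no reading), "fx", "fy", "cx", "cy" (pixels), "xyz" and "attitude" of the camera in the world. Camera axes: x right, y up, looking along -z (the intrinsics and any distortion apply to the point x, -y, -z); pixel columns grow to the right and rows downward; lengths in mm; the calibration is good to about 2 mm. A picture is of the moment at which its call begins.
- robot.close_job(): hands the job in, once; it reports no verdict.
Trained networks look in the newest picture that a camera, given by its name, has taken for a name from the list of things; names that differ only in an ending like _2 or _b are one class to them, and where a whole thing is asked for, a point or a joint stands for the part that bears it (a point fixed in the world has none). Each returns a list of dicts, best first, with "score" (0 to 1); they miss things now and then, are a little off and sometimes report something else, mostly with a low value. They report only what shows in the picture. A call takes as long as a camera call. They do not tell look-alikes from the thing itself.
- robot.find_in(camera, name): "box" ([left, top, right, bottom] in pixels, round what is visible of it).
- robot.masks_of(camera, name): "region" (400x640 bool, what is visible of it) and "box" ([left, top, right, bottom] in pixels, round what is visible of it).
The state is a dict: "t": time; "joint_positions": joint angles; "joint_velocities": joint speeds; "joint_efforts": joint torques, N m; "ee_pos": TCP position; "tcp_rot": TCP orientation; "contact_force": force on the tool from outside, world axes, zero at the start; "moment": the same for the moment, N m; "finger_gap": finger opening in mm.
Only numpy, scipy, OpenCV 4.12 (cv2) and the standard library are available. Lean on these libraries where they do the work, as an engineer would, in place of code of your own. Each camera call takes 0.05 s, during which the arm holds its last target. There are 200 camera calls.

TASK

The round tablet dispenser has been filled and its seven lids stand ajar: close them with one light stroke of the fingertips round the ring. Begin at the lid whose hinge is beside the plain sector and go counterclockwise (seen from above), each lid from its hinge towards its free edge, pressing the lids down flat one after another and keeping the fingertips low over the ring until the last is shut; then draw the hand away. Only touch the dispenser: do not lift, shove or press hard on it, and leave the things round it alone.

Things in the scene. Friction and masses are not known exactly. Their poses are not given: they have to be found in the camera images.
- dispenser: round grey tablet dispenser, 158 mm across, standing loose on the worktop (z = 0), 0.75 kg. Origin: centre of its underside, z up. From above: 8 sectors of 45 degrees; the plain one is centred on the body's +x axis, then counterclockwise (+x to +y) lid1 to lid7; lid i is centred 45*i degrees from +x. Lids span 29 to 79 mm from the centre. Lids shut, the top is flat, 27 mm above the underside.
- plain_sector (a point): middle of the top face of the plain sector (grey, no lid, three fine ribs near the rim), 53 mm from the dispenser's centre, 27 mm above its underside. At the dispenser's centre a knob of radius 15 mm stands 5 mm above that face.
- lid1 (a joint): opening (rad) of lid 1 (its hinge borders the plain sector): white wedge flap, 3 mm thick, starts at 0.3 to 0.6; 0 is shut, flush. Hinge: radial line at its clockwise side, 25.5 mm above the underside; free edge: counterclockwise side, 35 mm from the hinge at 53 mm radius, with a rounded lip 1.3 mm high on it. Stiff hinge, no latch: stays where left, 0.3 to 3 N closes it.
- lid2 (a joint): opening (rad) of lid 2: white wedge flap, 3 mm thick, starts at 0.3 to 0.6; 0 is shut, flush. Hinge: radial line at its clockwise side, 25.5 mm above the underside; free edge: counterclockwise side, 35 mm from the hinge at 53 mm radius, with a rounded lip 1.3 mm high on it. Stiff hinge, no latch: stays where left, 0.3 to 3 N closes it.
- lid3 (a joint): opening (rad) of lid 3: white wedge flap, 3 mm thick, starts at 0.3 to 0.6; 0 is shut, flush. Hinge: radial line at its clockwise side, 25.5 mm above the underside; free edge: counterclockwise side, 35 mm from the hinge at 53 mm radius, with a rounded lip 1.3 mm high on it. Stiff hinge, no latch: stays where left, 0.3 to 3 N closes it.
- lid4 (a joint): opening (rad) of lid 4: white wedge flap, 3 mm thick, starts at 0.3 to 0.6; 0 is shut, flush. Hinge: radial line at its clockwise side, 25.5 mm above the underside; free edge: counterclockwise side, 35 mm from the hinge at 53 mm radius, with a rounded lip 1.3 mm high on it. Stiff hinge, no latch: stays where left, 0.3 to 3 N closes it.
- lid5 (a joint): opening (rad) of lid 5: white wedge flap, 3 mm thick, starts at 0.3 to 0.6; 0 is shut, flush. Hinge: radial line at its clockwise side, 25.5 mm above the underside; free edge: counterclockwise side, 35 mm from the hinge at 53 mm radius, with a rounded lip 1.3 mm high on it. Stiff hinge, no latch: stays where left, 0.3 to 3 N closes it.
- lid6 (a joint): opening (rad) of lid 6: white wedge flap, 3 mm thick, starts at 0.3 to 0.6; 0 is shut, flush. Hinge: radial line at its clockwise side, 25.5 mm above the underside; free edge: counterclockwise side, 35 mm from the hinge at 53 mm radius, with a rounded lip 1.3 mm high on it. Stiff hinge, no latch: stays where left, 0.3 to 3 N closes it.
- lid7 (a joint): opening (rad) of lid 7 (last; its free edge borders the plain sector): white wedge flap, 3 mm thick, starts at 0.3 to 0.6; 0 is shut, flush. Hinge: radial line at its clockwise side, 25.5 mm above the underside; free edge: counterclockwise side, 35 mm from the hinge at 53 mm radius, with a rounded lip 1.3 mm high on it. Stiff hinge, no latch: stays where left, 0.3 to 3 N closes it.
- vial_c: bystander: brown glass vial with cap, 32 mm across, 62 mm tall, standing; origin at its underside
- carton_suture: bystander: small white carton, 55x110x30 mm, lying; origin at its underside
- sample_cup_2: bystander: clear sample cup with screw lid, 60 mm across, 64 mm tall; origin at its underside
- forceps_b: bystander: steel forceps, 22x120x11 mm, lying; origin at its underside
Things that resemble listed ones, but are neither listed nor needed, are in the scene too. There is more than one size of the dispenser; the job needs the middle-sized.

How it is judged (in metres and radians):
On the way, in this order (a step that is already met when the one before it is completed fails the run):
1. lid 1 pressed down (below 0.15 rad) (value of joint lid1 below 0.15 rad), for 0.05 s.
2. lid 2 pressed down (below 0.15 rad) (value of joint lid2 below 0.15 rad), for 0.05 s.
3. lid 3 pressed down (below 0.15 rad) (value of joint lid3 below 0.15 rad), for 0.05 s.
4. lid 4 pressed down (below 0.15 rad) (value of joint lid4 below 0.15 rad), for 0.05 s.
5. lid 5 pressed down (below 0.15 rad) (value of joint lid5 below 0.15 rad), for 0.05 s.
6. lid 6 pressed down (below 0.15 rad) (value of joint lid6 below 0.15 rad), for 0.05 s.
7. lid 7 pressed down (below 0.15 rad) (value of joint lid7 below 0.15 rad), for 0.05 s.
At the end, for the whole second after the job is handed in: all seven lids within 0.15 rad of flush (about 5 mm at the free edge), the dispenser at rest, level and within 30 mm of where it stood, the four bystanders within 20 mm of where they stood (value of joint each of lid1, lid2, lid3, lid4, lid5, lid6, lid7 below 0.15 rad and angle between dispenser's own z axis and vertical below 0.05 rad and distance of dispenser from where it was at the start of the episode below 0.03 m and linear speed of dispenser below 0.02 m/s and distance of each of vial_c, carton_suture, sample_cup_2, forceps_b from where it was at the start of the episode below 0.02 m); the robot touches nothing.
It fails at once if the dispenser is lifted (10 mm) or tipped (0.15 rad) (height (world z) of dispenser above 0.01 m or angle between dispenser's own z axis and vertical above 0.15 rad).
It fails at once if the dispenser is shoved more than 30 mm (distance of dispenser from where it was at the start of the episode above 0.03 m).
It fails at once if pressed harder than 40 N (contact force between any of the fingers, the arm and dispenser above 40 N).
It fails at once if the fingertips leave the ring between the first lid and the last (grasp point more than 65 mm above the lids or more than 130 mm from the centre) (value of joint lid1 below 0.15 rad and not (value of joint lid7 below 0.15 rad) and (z of the grasp point in the frame of dispenser above 0.092 m or horizontal distance between the grasp point and dispenser above 0.13 m)).
It fails at once if a bystander is moved more than 20 mm (distance of any of vial_c, carton_suture, sample_cup_2, forceps_b from where it was at the start of the episode above 0.02 m).
It also fails if it takes over 61 s, if anything falls off the work surface, if the arm or the gripper's body presses on something with over 40 N, if the wrist force passes 120 N, or if a joint passes its speed limit or range.

## Working session

There is one attempt and no reset: what is moved stays moved. The work goes in short steps, Python scripts to look and compute and a tool call to move; the robot and the scene stay as the last step left them, time stands still between calls to the robot, and variables do not carry over. Pictures are saved under pics/ and viewed, about 8 in all and at most 12, crops included, and the job is handed in when it is done.

Besides the shell and the picture viewer there is one more tool, called after "Request:" as name(argument=value, ...) on one line, values as JSON. carry_out: Moves the arm, as the interface text tells. Its arguments: {"type":"object","properties":{"hand":{"type":"array"},"travel":{"type":"array"},"turn":{"type":"array"}},"required":["hand","travel","turn"]}

```bash
mkdir -p pics; cat > h.py <<'E'
import numpy as np,cv2
from scipy.spatial.transform import Rotation as R
from workcell import robot
def world(f,u,v,z=None):
    u=np.asarray(u,float);v=np.asarray(v,float)
    d=np.stack([(u-f["cx"])/f["fx"],-(v-f["cy"])/f["fy"],-np.ones_like(u)],-1)
    A=np.asarray(f["attitude"],float); M=R.from_quat(A).as_matrix() if A.size==4 else A.reshape(3,3)
    D=d@M.T; o=np.asarray(f["xyz"],float)
    if z is None:
        k=f["z_map"][v.astype(int),u.astype(int)][...,None]
    else: k=((z-o[2])/D[...,2])[...,None]
    return o+D*k
E
python3 - <<'E'
from h import *
for c in("top","side"):
    f=robot.grab_frame(c); cv2.imwrite(f"pics/{c}0.png",f["frame"][...,::-1])
    print(c,{k:v for k,v in f.items() if k not in("frame","z_map")})
    for n in("dispenser","vial_c","carton_suture","sample_cup_2","forceps_b"):
        for m in robot.masks_of(c,n):
            if m["score"]<.2: continue
            v,u=np.nonzero(m["region"]&(f["z_map"]>0))
            P=world(f,u,v); print(n,round(m["score"],2),np.round(m["box"]),np.round(np.percentile(P,2,axis=0)),np.round(np.percentile(P,98,axis=0)))
print(robot.read_state())
E
```

```text
top {'fx': 402.5239350196864, 'fy': 402.5239350196864, 'cx': 321.18244338704875, 'cy': 202.07066529171624, 'xyz': array([ 423.94157507,   78.73242361, 1293.92890193]), 'attitude': array([-0.03528329,  0.03921434,  0.70845862, -0.70377817])}
dispenser 0.9 [163. 201. 230. 273.] [358. 364.   2.] [548. 564.  44.]
dispenser 0.9 [275. 202. 312. 239.] [460. 107.  14.] [563. 208.  27.]
dispenser 0.82 [340. 180. 393. 233.] [ 470. -145.    3.] [612.  -3.  51.]
vial_c 0.4 [242. 239. 251. 250.] [415. 289.   2.] [443. 319.  65.]
carton_suture 0.84 [417. 149. 456. 175.] [ 641. -348.   10.] [ 713. -243.   37.]
sample_cup_2 0.56 [250. 174. 271. 194.] [583. 237.  -0.] [640. 293.  71.]
side {'fx': 395.617709055416, 'fy': 395.617709055416, 'cx': 320.4719453445589, 'cy': 208.56963212754476, 'xyz': array([  92.17736101, -718.62646665,  694.95313073]), 'attitude': array([ 0.43786156, -0.1226487 , -0.22604421,  0.86147465])}
dispenser 0.81 [314. 224. 376. 272.] [ 464. -155.    1.] [606.  -7.  48.]
dispenser 0.71 [207. 142. 273. 183.] [354. 361.   3.] [548. 555.  39.]
dispenser 0.58 [276. 190. 313. 221.] [4
[... 333 characters left out ...]
't': 0.6, 'joint_positions': array([ 1.26901369e+00,  1.25773932e-01, -3.96052812e-02,  1.40539604e+00,
        1.04519582e-05,  1.57078331e+00]), 'joint_velocities': array([-0.00011792,  0.0010865 ,  0.00083714,  0.00027848, -0.00104125,
        0.00046903]), 'joint_efforts': array([-1.35011942e-03, -4.35435748e+01,  3.52942872e+01,  1.17637555e-03,
       -2.86408267e-04,  5.18160107e-06]), 'ee_pos': array([156.03334449, 501.2575848 , 216.20579169]), 'tcp_rot': array([ 1.50312945e-01,  9.88638467e-01,  1.12032109e-05, -3.58255763e-06]), 'contact_force': array([-0.08255576, -0.24265019, -0.73631552]), 'moment': array([-0.04953615, -0.00108957, -0.02843738]), 'finger_gap': 85.00580481307779}
```

```bash
python3 - <<'E'
import cv2,numpy as np
t=cv2.imread("pics/top0.png");s=cv2.imread("pics/side0.png")
cv2.imwrite("pics/both.png",np.vstack([t[100:400],s[100:400]])) 
a=cv2.resize(t[170:245,325:405],None,fx=5,fy=5,interpolation=cv2.INTER_CUBIC)
b=cv2.resize(s[211:286,305:385],None,fx=5,fy=5,interpolation=cv2.INTER_CUBIC)
cv2.imwrite("pics/crop.png",np.hstack([a,b]))
E
```

```text
(no output)
```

View pics/both.png

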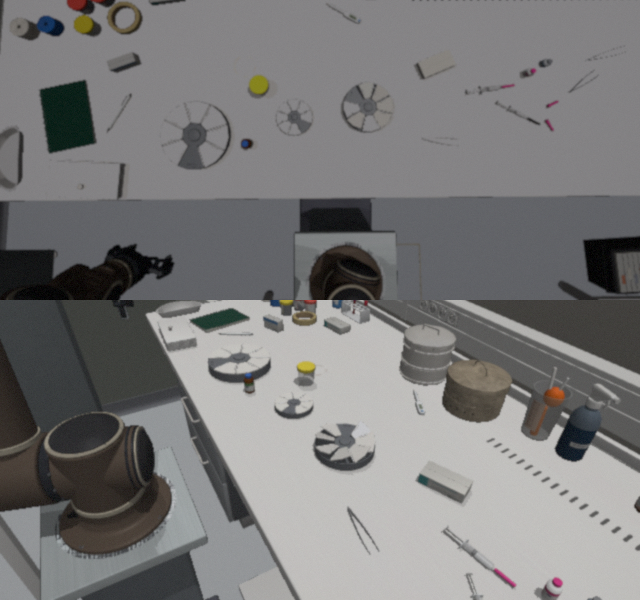

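View pics/crop.png

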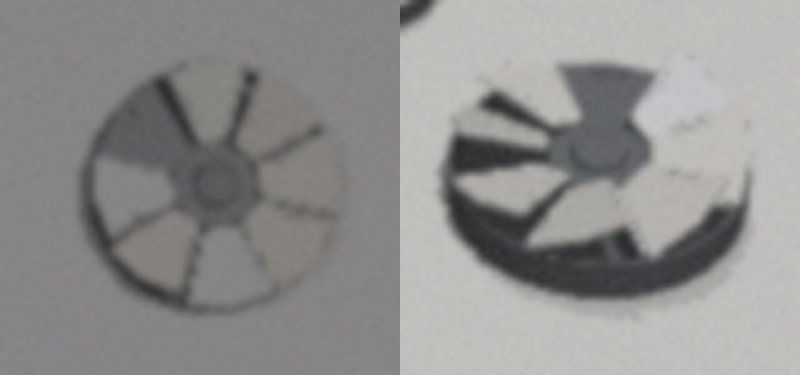

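The top view shows three dispensers: the large one at (195,235), about 200 mm across, the middle one at (367,207), about 150 mm, and the small one at (294,218), about 105 mm. The middle one fits 158 mm. The crop shows its plain grey sector at about (354,195), upper left of the knob, and lid 1 is next counterclockwise, to the lower left. Next I measure its centre and angle.

```bash
python3 - <<'E'
from h import *
from scipy.optimize import minimize
for c in("top","side"):
    f=robot.grab_frame(c)
    ms=robot.masks_of(c,"dispenser"); tgt=np.array([540,-77])
    best=min(ms,key=lambda m:np.linalg.norm(world(f,(m["box"][0]+m["box"][2])/2,(m["box"][1]+m["box"][3])/2,27)[:2]-tgt))
    m=best["region"]; v,u=np.nonzero(m)
    g=cv2.cvtColor(f["frame"],cv2.COLOR_RGB2GRAY).astype(float)
    P=world(f,u,v,27.); 
    (cx,cy),rad=cv2.minEnclosingCircle(P[:,:2].astype(np.float32)); print(c,"circle at z27",cx,cy,rad)
    V=cv2.GaussianBlur(f["frame"],(0,0),.5).astype(float)
    # template: knob disc+hub(r<29) grey, plain sector grey, lids bright
    gx,gy=np.meshgrid(np.arange(-78,79,2.),np.arange(-78,79,2.)); r=np.hypot(gx,gy);a=np.degrees(np.arctan2(gy,gx))
    A=f["attitude"]; M=R.from_quat(A).as_matrix(); o=f["xyz"]
    def samp(X,Y,Z):
        q=(np.stack([X,Y,Z],-1)-o)@M
        return cv2.remap(g.astype(np.float32),(f["cx"]+f["fx"]*q[...,0]/-q[...,2]).astype(np.float32),(f["cy"]-f["fy"]*q[...,1]/-q[...,2]).astype(np.float32),1)
    best=None
    for x0 in range(528,553,2):
     for y0 in range(-92,-63,2):
      for th in range(0,360,4):
        # grey/dark: r<29 ; plain; bright: lids central part
        if best is None or 1:
          pass
      I=samp(x0+gx,y0+gy,np.full_like(gx,27.)); 
      for th in range(0,360,3):
        d=(a-th+180)%360-180
        G=((r<27)|((abs(d)<20)&(r<72))); L=(~G)&(r>32)&(r<72)&(abs(d)>24)
        s=I[L].mean()-I[G].mean()-0.5*I[G].std()-.5*I[L].std()
        if best is None or s>best[0]: best=(s,x0,y0,th)
    print(c,best)
    k=(f["z_map"]>0)&m; v,u=np.nonzero(k); P=world(f,u,v); rr=np.hypot(P[:,0]-best[1],P[:,1]-best[2]);aa=(np.degrees(np.arctan2(P[:,1]-best[2],P[:,0]-best[1]))-best[3]+180)%360-180
    print("plain z",np.median(P[(abs(aa)<15)&(rr>35)&(rr<70),2]),"knob z",np.median(P[rr<12,2]))
    for i in range(1,8):
        d=(aa-45*i+180)%360-180; print(i,[int(np.median(P[(abs(d-o)<6)&(rr>35)&(rr<75),2])) if ((abs(d-o)<6)&(rr>35)&(rr<75)).any() else None for o in(-15,0,15)],end=" ")
    print()
E
```

```text
top circle at z27 511.27276611328125 156.41357421875 57.49181365966797
top (np.float32(24.975143), 544, -76, 45)
plain z nan knob z nan
1 [None, None, None] 2 [None, None, None] 3 [None, None, None] 4 [None, None, None] 5 [None, None, None] 6 [None, None, None] 7 [None, None, None] 
side circle at z27 544.9620971679688 -86.77095794677734 101.71348571777344
side (np.float32(28.844833), 542, -74, 51)
plain z 26.12167010342796 knob z 30.580217649321867
1 [27, 32, 37] 2 [5, 5, 44] 3 [26, 29, 36] 4 [27, 34, 38] 5 [29, 35, 40] 6 [33, 40, 49] 7 [33, 39, 44]
  return _methods._mean(a, axis=axis, dtype=dtype,
  ret = ret.dtype.type(ret / rcount)
```

```bash
python3 - <<'E'
from h import *
out=[]
th0,cx,cy=48,543,-75
for c,kn in(("top",(367.6,206.6)),("side",(343.5,239.5))):
    f=robot.grab_frame(c); M=R.from_quat(f["attitude"]).as_matrix(); o=f["xyz"]
    print(c,"knob centre",world(f,*kn,32.))
    def px(P):
        q=(np.asarray(P,float)-o)@M; return np.stack([f["cx"]-f["fx"]*q[:,0]/q[:,2],f["cy"]+f["fy"]*q[:,1]/q[:,2]],-1)
    p0=px([[cx,cy,27]])[0]-[44,32]; p0=p0.astype(int); s=5
    I=cv2.resize(f["frame"][p0[1]:p0[1]+70,p0[0]:p0[0]+80,::-1],None,fx=s,fy=s,interpolation=cv2.INTER_CUBIC).copy()
    dr=lambda P,col:cv2.polylines(I,[np.round((px(P)-p0+.5)*s).astype(int)],False,col,1)
    t=np.radians(np.arange(0,361,5))
    for r,z,col in((79,27,(0,0,255)),(15,32,(0,0,255)),(79,0,(255,0,0))): dr(np.stack([cx+r*np.cos(t),cy+r*np.sin(t),0*t+z],-1),col)
    for k in range(8):
        a=np.radians(th0+22.5+45*k); dr([[cx+r*np.cos(a),cy+r*np.sin(a),27] for r in(29,79)],(0,255,0) if k in(0,7) else (0,255,255))
    out.append(I)
cv2.imwrite("pics/ov.png",np.hstack(out))
E
```

```text
top knob centre [542.14753822 -74.90437313  32.        ]
side knob centre [539.30867349 -75.26410083  32.        ]
```

View pics/ov.png

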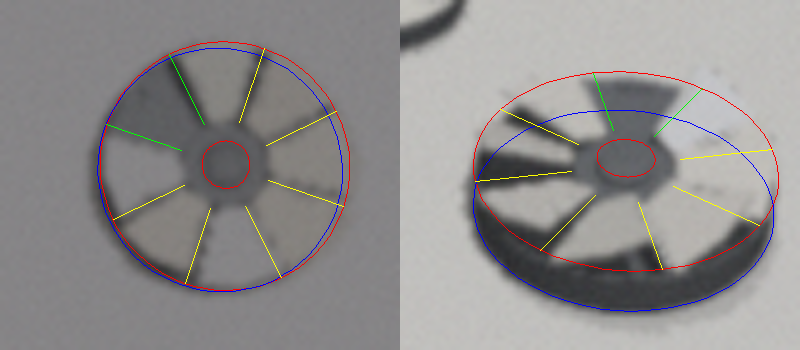

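Centre is about (541.5, -75) and the plain axis about 48°. The overlay agrees in both views. I now shut the hand, turn the tool so its y axis is radial, and move above the plain sector.

Request:
carry_out(hand=[-1,-1,-1,-1,-1,-1,-1,-1,-1,-1], travel=[[0,0,0],[0,0,0],[0,0,0],[0,0,0],[-3.36,-0.59,0],[-3.36,-0.59,0],[-3.36,-0.59,0],[-3.36,-0.59,0],[-3.36,-0.59,0],[-3.36,-0.59,0]], turn=[[0,0,0.11],[0,0,0.11],[0,0,0.11],[0,0,0.1],[0,0,0],[0,0,0],[0,0,0],[0,0,0],[0,0,0],[0,0,0]])

```text
t: 1.73
ee_pos: [283.0, 338.9, 216.3]
tcp_rot: [0.358, 0.934, 0.0, 0.0]
contact_force: [0.4, -0.1, 0.2]
finger_gap: -0.2
```

Request:
carry_out(hand=[-1,-1,-1,-1,-1,-1,-1,-1,-1,-1], travel=[[-3.36,-0.59,0],[-3.36,-0.59,0],[-3.36,-0.59,0],[-3.36,-0.59,0],[-3.36,-0.59,0],[-3.36,-0.59,0],[-3.36,-0.59,0],[-3.36,-0.59,0],[-3.36,-0.59,0],[-3.36,-0.59,0]], turn=[[0,0,0],[0,0,0],[0,0,0],[0,0,0],[0,0,0],[0,0,0],[0,0,0],[0,0,0],[0,0,0],[0,0,0]])

```text
t: 2.57
ee_pos: [493.8, 70.2, 216.4]
tcp_rot: [0.358, 0.934, 0.0, 0.0]
contact_force: [1.1, 0.4, 0.4]
finger_gap: -0.1
```

Request:
carry_out(hand=[-1,-1,-1,-1,-1,-1], travel=[[-3.36,-0.59,0],[-3.36,-0.59,0],[-3.36,-0.59,0],[-3.36,-0.59,0],[0,0,0],[0,0,0]], turn=[[0,0,0],[0,0,0],[0,0,0],[0,0,0],[0,0,0],[0,0,0]])

```text
t: 3.07
ee_pos: [577.7, -37.0, 215.3]
tcp_rot: [0.359, 0.933, -0.0, -0.001]
contact_force: [-0.7, 0.0, -0.8]
finger_gap: 0.2
```

Request:
carry_out(hand=[-1,-1,-1,-1,-1,-1,-1,-1,-1], travel=[[0,0,2.5],[0,0,2.5],[0,0,2.5],[0,0,2.5],[0,0,2.5],[0,0,2],[0,0,1],[0,0,0],[0,0,0]], turn=[[0,0,0],[0,0,0],[0,0,0],[0,0,0],[0,0,0],[0,0,0],[0,0,0],[0,0,0],[0,0,0]])

```text
t: 3.82
ee_pos: [576.9, -34.9, 61.8]
tcp_rot: [0.357, 0.934, 0.0, -0.0]
contact_force: [0.1, 0.4, 0.5]
finger_gap: -0.0
```

```bash
python3 - <<'E'
from h import *
f=robot.grab_frame("side"); cv2.imwrite("pics/s2.png",cv2.resize(f["frame"][190:290,290:400,::-1],None,fx=6,fy=6,interpolation=cv2.INTER_CUBIC)[:600])
s=robot.read_state();print(s["ee_pos"],s["contact_force"],s["joint_positions"])
E
```

```text
[577.65624584 -35.13409512  62.60887978] [0.2736071  0.32792369 0.75870139] [-6.07842132e-02  2.66520523e-01 -2.06602403e-01  1.09605791e+00
  6.93911379e-05  6.70397976e-01]
```

View pics/s2.png

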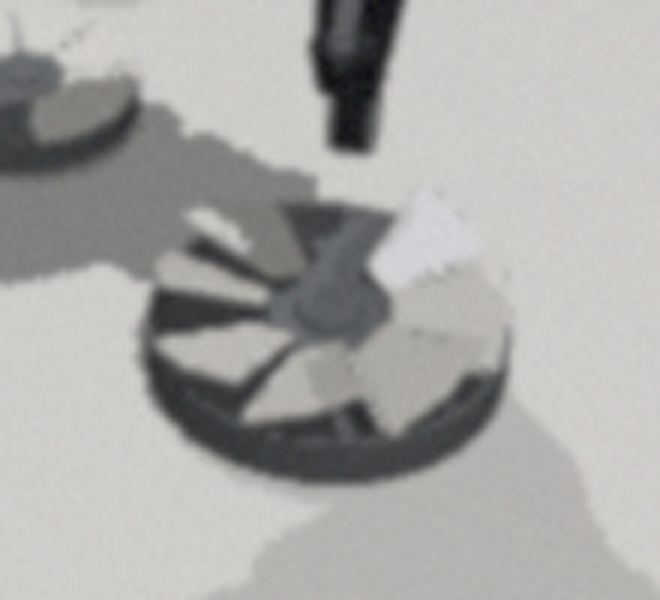

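```bash
python3 - <<'E'
from h import *
f=robot.grab_frame("side"); M=R.from_quat(f["attitude"]).as_matrix(); o=f["xyz"]
for P in([577,-35,44],[577,-35,62],[577,-35,27],[541.5,-75,32]):
    q=(np.array(P,float)-o)@M; print(P,f["cx"]-f["fx"]*q[0]/q[2],f["cy"]+f["fy"]*q[1]/q[2])
for v in range(204,222,2):
    print(v,[tuple(np.round(world(f,u,v)).astype(int)) for u in(345,348,351)])
f=robot.grab_frame("top");k=f["z_map"]>0;v,u=np.nonzero(k);P=world(f,u,v);s=(np.hypot(P[:,0]-577,P[:,1]+35)<60)&(P[:,2]>55)&(P[:,2]<400)
print(P[s].min(0),P[s].max(0),s.sum())
E
```

```text
[577, -35, 44] 347.5135428398587 223.07882578240256
[577, -35, 62] 347.8769349214746 217.71924757264716
[577, -35, 27] 347.1769354800902 228.04336288138532
[541.5, -75, 32] 344.16052795790074 239.17560698895582
204 [(np.int64(551), np.int64(-56), np.int64(128)), (np.int64(556), np.int64(-61), np.int64(129)), (np.int64(557), np.int64(-72), np.int64(136))]
206 [(np.int64(566), np.int64(-34), np.int64(103)), (np.int64(570), np.int64(-42), np.int64(107)), (np.int64(563), np.int64(-65), np.int64(124))]
208 [(np.int64(566), np.int64(-35), np.int64(98)), (np.int64(567), np.int64(-46), np.int64(104)), (np.int64(575), np.int64(-49), np.int64(104))]
210 [(np.int64(566), np.int64(-36), np.int64(92)), (np.int64(566), np.int64(-48), np.int64(100)), (np.int64(577), np.int64(-46), np.int64(95))]
212 [(np.int64(565), np.int64(-37), np.int64(86)), (np.int64(569), np.int64(-45), np.int64(90)), (np.int64(578), np.int64(-45), np.int64(87))]
214 [(np.int64(567), np.int64(-35), np.int64(78)), (np.int64(569), np.int64(-46), np.int64(84)), (np.int64(578), np.int64(-47), np.int64(82))]
216 [(np.int64(622), np.int64(43), np.int64(0)), (np.int64(629), np.int64(38), np.int64(1)), (np.int64(639), np.int64(37), np.int64(-3))]
218 [(np.int64(617), np.int64(36), np.int64(-1)), (np.int64(624), np.int64(30), np.int64(0)), (np.int64(634), np.int64(30), np.int64(-3))]
220 [(np.int64(614), np.int64(30), np.int64(-3)), (np.int64(621), np.int64(25), np.int64(-3)), (np.int64(626), np.int64(18), np.int64(1))]
[537.41375609  -3.26179638 136.36699789] [624.65109148  15.84112676 399.78836712] 100
```

The camera puts the tips about 15 mm above the TCP, where I expected them 19 mm below it. I will settle this by lowering in small steps and watching the force.

Request:
carry_out(hand=[-1,-1,-1,-1], travel=[[0,0,0.4],[0,0,0.4],[0,0,0.3],[0,0,0]], turn=[[0,0,0],[0,0,0],[0,0,0],[0,0,0]])

```text
t: 4.3
ee_pos: [576.7, -35.6, 49.4]
tcp_rot: [0.358, 0.934, -0.0, -0.001]
contact_force: [0.1, 0.1, 0.2]
finger_gap: 0.1
```

```bash
python3 - <<'E'
from h import *
f=robot.grab_frame("side"); cv2.imwrite("pics/s3.png",cv2.resize(f["frame"][150:270,290:410,::-1],None,fx=5,fy=5,interpolation=cv2.INTER_CUBIC)[:600])
s=robot.read_state();print(s["ee_pos"],s["contact_force"],s["finger_gap"])
z=f["z_map"]
for v in range(208,226): print(v,[tuple(int(x) for x in np.round(world(f,u,v))) for u in(346,349)])
E
```

```text
[576.75640024 -35.60029964  49.69386151] [ 0.48116553  0.20518226 -0.08720545] -0.32806739254084044
208 [(553, -58, 116), (551, -73, 127)]
209 [(553, -58, 114), (558, -64, 115)]
210 [(562, -45, 99), (558, -64, 112)]
211 [(564, -43, 94), (571, -47, 94)]
212 [(563, -45, 92), (570, -49, 92)]
213 [(565, -43, 87), (570, -49, 89)]
214 [(563, -45, 85), (570, -48, 85)]
215 [(564, -44, 81), (570, -49, 83)]
216 [(564, -44, 79), (569, -51, 81)]
217 [(92, -719, 695), (570, -49, 76)]
218 [(566, -42, 70), (569, -51, 75)]
219 [(618, 32, -3), (574, -45, 66)]
220 [(614, 26, 0), (622, 22, -1)]
221 [(611, 21, 0), (620, 20, -2)]
222 [(608, 17, 1), (618, 17, -3)]
223 [(608, 16, -2), (614, 10, -1)]
224 [(585, -17, 25), (592, -22, 26)]
225 [(582, -21, 26), (588, -27, 28)]
```

View pics/s3.png

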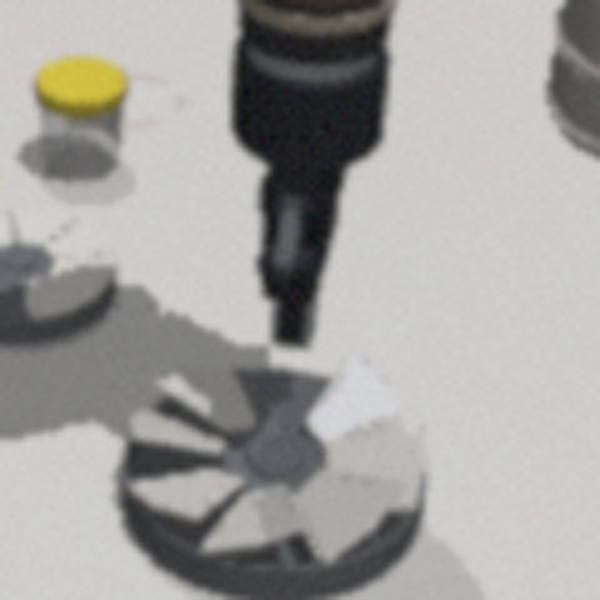

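Request:
carry_out(hand=[-1,-1,-1,-1], travel=[[0,0,0.2],[0,0,0.1],[0,0,0.1],[0,0,0]], turn=[[0,0,0],[0,0,0],[0,0,0],[0,0,0]])

```text
t: 4.68
ee_pos: [577.0, -35.6, 46.0]
tcp_rot: [0.358, 0.934, -0.0, -0.0]
contact_force: [-0.7, -0.7, 0.2]
finger_gap: -0.1
```

Request:
carry_out(hand=[-1,-1,-1,-1], travel=[[0,0,0.1],[0,0,0.1],[0,0,0.1],[0,0,0]], turn=[[0,0,0],[0,0,0],[0,0,0],[0,0,0]])

```text
t: 5.02
ee_pos: [577.0, -35.6, 43.0]
tcp_rot: [0.358, 0.934, -0.0, -0.0]
contact_force: [1.2, -0.1, 0.5]
finger_gap: -0.0
```

Request:
carry_out(hand=[-1,-1,-1,-1,-1,-1], travel=[[0,0,0.1],[0,0,0.1],[0,0,0.1],[0,0,0.1],[0,0,0.1],[0,0,0]], turn=[[0,0,0],[0,0,0],[0,0,0],[0,0,0],[0,0,0],[0,0,0]])

```text
t: 5.52
ee_pos: [577.0, -35.6, 37.9]
tcp_rot: [0.358, 0.934, -0.0, -0.0]
contact_force: [-0.5, 0.3, -0.5]
finger_gap: 0.3
```

```bash
python3 - <<'E'
from h import *
f=robot.grab_frame("side"); cv2.imwrite("pics/s4.png",cv2.resize(f["frame"][170:270,290:400,::-1],None,fx=6,fy=6,interpolation=cv2.INTER_CUBIC)[:600])
s=robot.read_state();print(s["ee_pos"],s["contact_force"],s["finger_gap"])
for v in range(216,230): print(v,[tuple(int(x) for x in np.round(world(f,u,v))) for u in(344,346,349,351)])
E
```

```text
[577.04732904 -35.5691314   38.0408751 ] [0.0121727  0.08066944 0.14663842] -0.12875354402549957
216 [(565, -34, 72), (564, -44, 78), (572, -47, 78), (578, -48, 76)]
217 [(564, -35, 69), (565, -44, 75), (571, -49, 76), (577, -48, 73)]
218 [(564, -35, 66), (565, -43, 71), (571, -49, 72), (578, -48, 70)]
219 [(565, -35, 62), (565, -43, 68), (570, -51, 71), (580, -46, 64)]
220 [(565, -35, 59), (563, -47, 68), (570, -51, 67), (579, -47, 62)]
221 [(565, -35, 55), (565, -44, 61), (571, -49, 63), (580, -46, 57)]
222 [(606, 24, -4), (569, -39, 54), (573, -46, 57), (580, -46, 54)]
223 [(601, 16, 0), (608, 16, -2), (615, 12, -2), (619, 8, -1)]
224 [(580, -15, 26), (585, -17, 25), (593, -20, 25), (596, -24, 26)]
225 [(576, -20, 27), (581, -23, 27), (590, -24, 25), (595, -27, 25)]
226 [(575, -23, 26), (581, -23, 25), (587, -29, 26), (590, -33, 28)]
227 [(572, -27, 27), (577, -29, 26), (583, -34, 28), (589, -36, 27)]
228 [(569, -31, 27), (576, -31, 25), (580, -39, 28), (586, -40, 27)]
229 [(567, -35, 27), (572, -37, 28), (580, -40, 26), (585, -42, 26)]
```

View pics/s4.png

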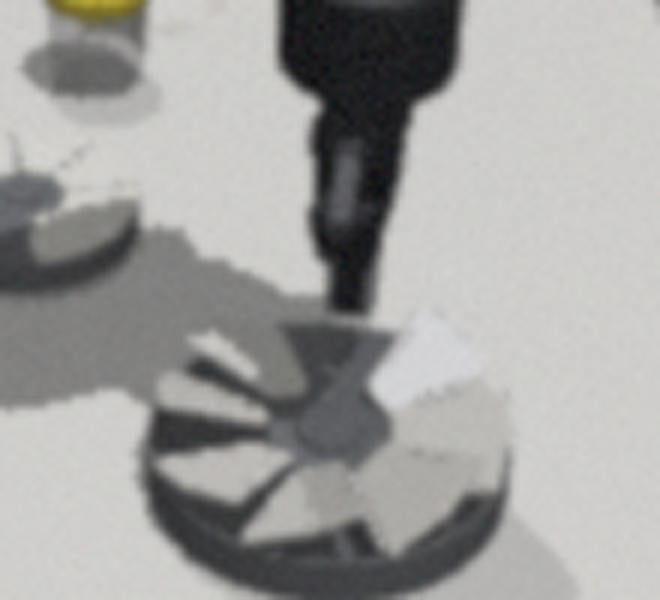

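The tips really do stand about 15 mm above the reported TCP (tip z about 53 with TCP at 38). I continue by touch.

Request:
carry_out(hand=[-1,-1,-1,-1,-1,-1,-1,-1,-1], travel=[[0,0,0.2],[0,0,0.2],[0,0,0.2],[0,0,0.2],[0,0,0.2],[0,0,0.2],[0,0,0.2],[0,0,0.2],[0,0,0]], turn=[[0,0,0],[0,0,0],[0,0,0],[0,0,0],[0,0,0],[0,0,0],[0,0,0],[0,0,0],[0,0,0]])

```text
t: 6.32
ee_pos: [576.8, -35.6, 21.7]
tcp_rot: [0.358, 0.934, -0.0, -0.0]
contact_force: [-0.2, -0.3, 0.2]
finger_gap: 0.3
```

```bash
python3 - <<'E'
from h import *
f=robot.grab_frame("side"); cv2.imwrite("pics/s5.png",cv2.resize(f["frame"][190:270,290:400,::-1],None,fx=7,fy=7,interpolation=cv2.INTER_CUBIC)[:600])
s=robot.read_state();print(s["ee_pos"],s["contact_force"])
for v in range(222,234): print(v,[tuple(int(x) for x in np.round(world(f,u,v))) for u in(344,346,349,351)])
E
```

```text
[576.95872846 -35.54704522  21.90602295] [-0.87805981 -0.33870792  0.30507317]
222 [(565, -35, 52), (567, -42, 56), (571, -49, 60), (579, -47, 55)]
223 [(564, -37, 50), (566, -44, 55), (571, -51, 57), (579, -48, 52)]
224 [(564, -38, 48), (565, -45, 52), (572, -49, 52), (579, -49, 50)]
225 [(567, -33, 40), (565, -45, 49), (572, -50, 50), (579, -48, 46)]
226 [(565, -36, 39), (565, -45, 46), (573, -48, 44), (580, -48, 42)]
227 [(573, -26, 26), (570, -39, 36), (574, -47, 40), (580, -49, 39)]
228 [(570, -31, 27), (575, -33, 27), (581, -38, 28), (587, -39, 26)]
229 [(569, -32, 25), (574, -34, 24), (578, -42, 28), (583, -44, 27)]
230 [(564, -39, 28), (571, -38, 25), (577, -44, 26), (581, -47, 27)]
231 [(562, -43, 28), (569, -42, 24), (574, -49, 28), (580, -49, 25)]
232 [(560, -45, 27), (566, -46, 25), (572, -52, 27), (579, -51, 24)]
233 [(558, -49, 27), (562, -52, 27), (571, -53, 25), (569, -65, 35)]
```

Request:
carry_out(hand=[-1,-1,-1,-1,-1,-1], travel=[[0,0,0.2],[0,0,0.2],[0,0,0.1],[0,0,0.1],[0,0,0.1],[0,0,0]], turn=[[0,0,0],[0,0,0],[0,0,0],[0,0,0],[0,0,0],[0,0,0]])

```text
t: 6.87
ee_pos: [577.0, -35.6, 15.0]
tcp_rot: [0.358, 0.934, -0.0, -0.0]
contact_force: [0.1, 0.4, -0.2]
finger_gap: -0.1
```

Request:
carry_out(hand=[-1,-1,-1], travel=[[0,0,0.1],[0,0,0.05],[0,0,0]], turn=[[0,0,0],[0,0,0],[0,0,0]])

```text
t: 7.12
ee_pos: [577.1, -35.5, 13.6]
tcp_rot: [0.358, 0.934, -0.0, -0.0]
contact_force: [0.5, -0.1, 0.3]
finger_gap: 0.0
```

Request:
carry_out(hand=[-1,-1,-1], travel=[[0,0,0.05],[0,0,0.05],[0,0,0]], turn=[[0,0,0],[0,0,0],[0,0,0]])

```text
t: 7.37
ee_pos: [577.1, -35.6, 12.6]
tcp_rot: [0.358, 0.934, -0.0, -0.0]
contact_force: [-0.6, -0.0, -0.2]
finger_gap: -0.0
```

Request:
carry_out(hand=[-1,-1,-1], travel=[[0,0,0.05],[0,0,0.05],[0,0,0]], turn=[[0,0,0],[0,0,0],[0,0,0]])

```text
t: 7.62
ee_pos: [577.2, -35.6, 12.0]
tcp_rot: [0.358, 0.934, 0.0, 0.0]
contact_force: [-1.6, 0.0, 3.6]
finger_gap: 0.1
```

Request:
carry_out(hand=[-1,-1,-1], travel=[[0,0,0.05],[0,0,0.05],[0,0,0]], turn=[[0,0,0],[0,0,0],[0,0,0]])

```text
t: 7.87
ee_pos: [577.3, -35.5, 12.0]
tcp_rot: [0.358, 0.934, 0.0, 0.0]
contact_force: [-4.1, 0.4, 10.1]
finger_gap: 0.2
```

```bash
python3 - <<'E'
from h import *
f=robot.grab_frame("side"); cv2.imwrite("pics/s6.png",cv2.resize(f["frame"][190:270,290:400,::-1],None,fx=7,fy=7,interpolation=cv2.INTER_CUBIC)[:600])
s=robot.read_state();print(s["ee_pos"],s["contact_force"])
for v in range(225,234): print(v,[tuple(int(x) for x in np.round(world(f,u,v))) for u in(344,346,349,351)])
E
```

```text
[577.24998757 -35.57313367  11.93891348] [-4.06988471  0.39724417  9.33965231]
225 [(564, -39, 45), (565, -46, 50), (573, -48, 48), (579, -48, 46)]
226 [(567, -34, 37), (565, -45, 46), (572, -50, 46), (579, -49, 43)]
227 [(565, -38, 37), (568, -41, 38), (570, -52, 45), (581, -46, 37)]
228 [(564, -38, 34), (567, -44, 38), (570, -53, 43), (581, -47, 34)]
229 [(567, -35, 28), (567, -44, 34), (573, -50, 36), (580, -48, 32)]
230 [(567, -34, 23), (571, -39, 26), (575, -47, 29), (582, -46, 26)]
231 [(564, -39, 25), (568, -43, 26), (575, -47, 26), (579, -50, 27)]
232 [(561, -44, 26), (566, -46, 26), (574, -49, 24), (576, -55, 28)]
233 [(559, -48, 26), (563, -50, 26), (570, -54, 26), (569, -65, 34)]
```

View pics/s6.png

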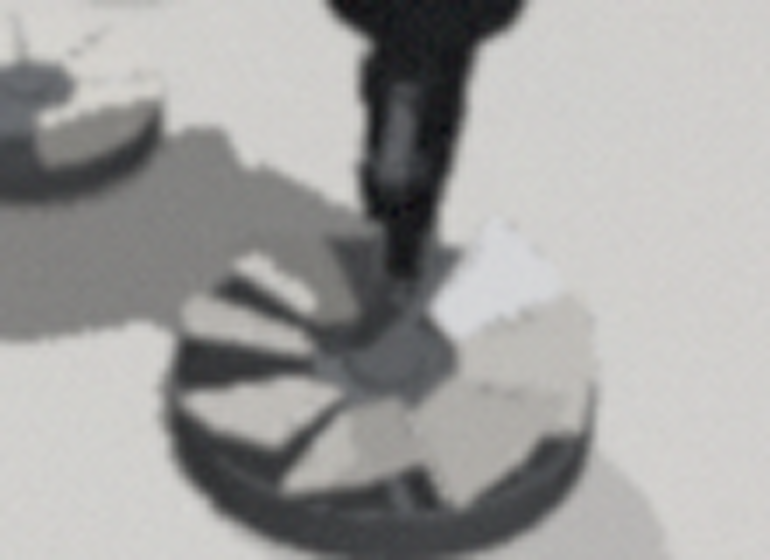

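Contact is at TCP z = 12.1, so I run the stroke at z about 14, with the tips 2 mm above the flat top. The picture shows the shut tips on the plain sector at about (400,275), clear of lids 1 and 7. Now the arc increments.

```bash
python3 -c "
import numpy as np
p=np.radians(np.arange(0,349,6));X=np.round(np.stack([5.3*np.sin(p),5.3*np.cos(p)],1),2);D=np.diff(X,axis=0)
for i in range(0,len(D),10):print(i*6,[[round(float(a),2),round(float(b),2),0] for a,b in D[i:i+10]])"
```

```text
0 [[0.55, -0.03, 0], [0.55, -0.09, 0], [0.54, -0.14, 0], [0.52, -0.2, 0], [0.49, -0.25, 0], [0.47, -0.3, 0], [0.43, -0.35, 0], [0.39, -0.39, 0], [0.35, -0.43, 0], [0.3, -0.47, 0]]
60 [[0.25, -0.49, 0], [0.2, -0.52, 0], [0.14, -0.54, 0], [0.09, -0.55, 0], [0.03, -0.55, 0], [-0.03, -0.55, 0], [-0.09, -0.55, 0], [-0.14, -0.54, 0], [-0.2, -0.52, 0], [-0.25, -0.49, 0]]
120 [[-0.3, -0.47, 0], [-0.35, -0.43, 0], [-0.39, -0.39, 0], [-0.43, -0.35, 0], [-0.47, -0.3, 0], [-0.49, -0.25, 0], [-0.52, -0.2, 0], [-0.54, -0.14, 0], [-0.55, -0.09, 0], [-0.55, -0.03, 0]]
180 [[-0.55, 0.03, 0], [-0.55, 0.09, 0], [-0.54, 0.14, 0], [-0.52, 0.2, 0], [-0.49, 0.25, 0], [-0.47, 0.3, 0], [-0.43, 0.35, 0], [-0.39, 0.39, 0], [-0.35, 0.43, 0], [-0.3, 0.47, 0]]
240 [[-0.25, 0.49, 0], [-0.2, 0.52, 0], [-0.14, 0.54, 0], [-0.09, 0.55, 0], [-0.03, 0.55, 0], [0.03, 0.55, 0], [0.09, 0.55, 0], [0.14, 0.54, 0], [0.2, 0.52, 0], [0.25, 0.49, 0]]
300 [[0.3, 0.47, 0], [0.35, 0.43, 0], [0.39, 0.39, 0], [0.43, 0.35, 0], [0.47, 0.3, 0], [0.49, 0.25, 0], [0.52, 0.2, 0], [0.54, 0.14, 0]]
```

Request:
carry_out(hand=[-1,-1,-1], travel=[[0,0,-0.2],[0,0,-0.14],[0,0,0]], turn=[[0,0,0],[0,0,0],[0,0,0]])

```text
t: 8.17
ee_pos: [577.3, -35.6, 14.3]
tcp_rot: [0.358, 0.934, 0.0, 0.0]
contact_force: [0.9, -1.0, -0.2]
finger_gap: 0.1
```

Request:
carry_out(hand=[-1,-1,-1,-1,-1,-1,-1,-1,-1,-1], travel=[[0.55,-0.03,0],[0.55,-0.09,0],[0.54,-0.14,0],[0.52,-0.2,0],[0.49,-0.25,0],[0.47,-0.3,0],[0.43,-0.35,0],[0,0,0],[0,0,0],[0,0,0]], turn=[[0,0,0],[0,0,0],[0,0,0],[0,0,0],[0,0,0],[0,0,0],[0,0,0],[0,0,0],[0,0,0],[0,0,0]])

```text
t: 9.0
ee_pos: [541.6, -22.0, 14.1]
tcp_rot: [0.358, 0.934, -0.0, 0.0]
contact_force: [0.2, 0.3, -0.7]
finger_gap: -0.0
```

```bash
python3 - <<'E'
from h import *
f=robot.grab_frame("side"); cv2.imwrite("pics/s7.png",cv2.resize(f["frame"][190:270,290:400,::-1],None,fx=7,fy=7,interpolation=cv2.INTER_CUBIC)[:600])
s=robot.read_state();print(s["ee_pos"],s["contact_force"])
E
```

```text
[541.75968312 -22.05355478  14.07586004] [0.72156945 0.79894258 0.93752443]
```

View pics/s7.png

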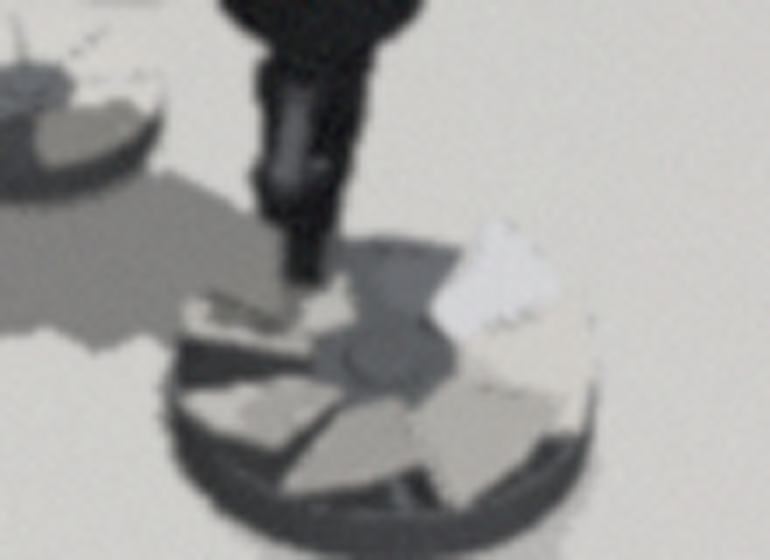

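Lid 1 is flat under the tip at (305,280), the dispenser has not moved, and there is hardly any force. I continue the stroke.

Request:
carry_out(hand=[-1,-1,-1,-1,-1,-1,-1,-1,-1,-1], travel=[[0.39,-0.39,0],[0.35,-0.43,0],[0.3,-0.47,0],[0.25,-0.49,0],[0.2,-0.52,0],[0.14,-0.54,0],[0.09,-0.55,0],[0.03,-0.55,0],[-0.03,-0.55,0],[-0.09,-0.55,0]], turn=[[0,0,0],[0,0,0],[0,0,0],[0,0,0],[0,0,0],[0,0,0],[0,0,0],[0,0,0],[0,0,0],[0,0,0]])

```text
t: 9.88
ee_pos: [495.1, -49.1, 14.0]
tcp_rot: [0.358, 0.934, -0.0, -0.0]
contact_force: [-0.5, 0.6, -0.5]
finger_gap: 0.0
```

Request:
carry_out(hand=[-1,-1,-1,-1,-1,-1,-1,-1,-1,-1], travel=[[-0.14,-0.54,0],[-0.2,-0.52,0],[-0.25,-0.49,0],[-0.3,-0.47,0],[-0.35,-0.43,0],[-0.39,-0.39,0],[-0.43,-0.35,0],[-0.47,-0.3,0],[-0.49,-0.25,0],[-0.52,-0.2,0]], turn=[[0,0,0],[0,0,0],[0,0,0],[0,0,0],[0,0,0],[0,0,0],[0,0,0],[0,0,0],[0,0,0],[0,0,0]])

```text
t: 10.72
ee_pos: [495.9, -102.0, 14.0]
tcp_rot: [0.358, 0.934, 0.0, -0.0]
contact_force: [-1.2, 1.8, 1.4]
finger_gap: -0.1
```

```bash
python3 - <<'E'
from h import *
f=robot.grab_frame("side"); cv2.imwrite("pics/s8.png",cv2.resize(f["frame"][190:270,290:400,::-1],None,fx=7,fy=7,interpolation=cv2.INTER_CUBIC)[:600])
s=robot.read_state();print(s["ee_pos"],s["contact_force"])
E
```

```text
[ 496.51815061 -102.60831376   14.11308117] [-0.32268313  1.01319066  0.59387605]
```

View pics/s8.png

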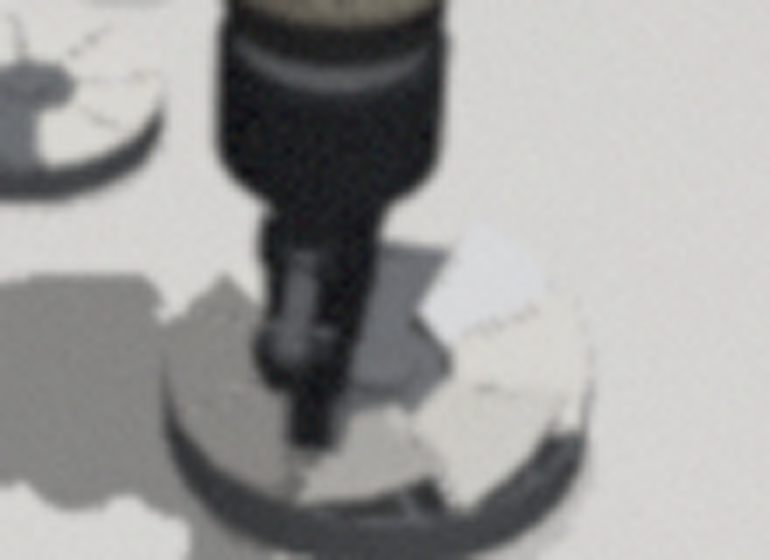

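Lids 1 to 3 are flat and the tip is at (315,440), at the end of lid 3. The dispenser has moved by only a few mm, so I go on.

Request:
carry_out(hand=[-1,-1,-1,-1,-1,-1,-1,-1,-1,-1], travel=[[-0.54,-0.14,0],[-0.55,-0.09,0],[-0.55,-0.03,0],[-0.55,0.03,0],[-0.55,0.09,0],[-0.54,0.14,0],[-0.52,0.2,0],[-0.49,0.25,0],[-0.47,0.3,0],[-0.43,0.35,0]], turn=[[0,0,0],[0,0,0],[0,0,0],[0,0,0],[0,0,0],[0,0,0],[0,0,0],[0,0,0],[0,0,0],[0,0,0]])

```text
t: 11.6
ee_pos: [542.6, -128.2, 14.1]
tcp_rot: [0.358, 0.934, 0.0, 0.0]
contact_force: [-1.4, 1.2, 0.0]
finger_gap: 0.2
```

```bash
python3 - <<'E'
from h import *
f=robot.grab_frame("top"); cv2.imwrite("pics/s9.png",cv2.resize(f["frame"][170:245,325:405,::-1],None,fx=7,fy=7,interpolation=cv2.INTER_CUBIC)[:600])
f=robot.grab_frame("side"); cv2.imwrite("pics/s10.png",cv2.resize(f["frame"][190:270,290:400,::-1],None,fx=7,fy=7,interpolation=cv2.INTER_CUBIC)[:600])
s=robot.read_state();print(s["ee_pos"],s["contact_force"])
E
```

```text
[ 543.06624757 -128.09805127   14.11815548] [-0.0493542  -0.5787685   0.00102489]
```

View pics/s10.png

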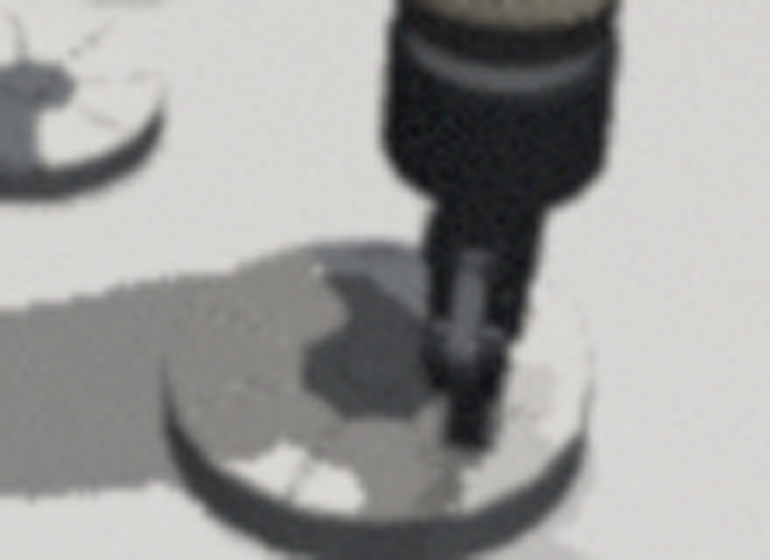

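Lids 1 to 4 are flat and lid 5 is under the tip at (470,440). Now the last part of the arc.

Request:
carry_out(hand=[-1,-1,-1,-1,-1,-1,-1,-1,-1,-1], travel=[[-0.39,0.39,0],[-0.35,0.43,0],[-0.3,0.47,0],[-0.25,0.49,0],[-0.2,0.52,0],[-0.14,0.54,0],[-0.09,0.55,0],[-0.03,0.55,0],[0.03,0.55,0],[0.09,0.55,0]], turn=[[0,0,0],[0,0,0],[0,0,0],[0,0,0],[0,0,0],[0,0,0],[0,0,0],[0,0,0],[0,0,0],[0,0,0]])

```text
t: 12.53
ee_pos: [588.4, -101.1, 14.4]
tcp_rot: [0.358, 0.934, -0.0, 0.0]
contact_force: [-0.8, -1.4, 0.3]
finger_gap: 0.3
```

Request:
carry_out(hand=[-1,-1,-1,-1,-1,-1,-1,-1,-1,-1], travel=[[0.14,0.54,0],[0.2,0.52,0],[0.25,0.49,0],[0.3,0.47,0],[0.35,0.43,0],[0.39,0.39,0],[0.43,0.35,0],[0.47,0.3,0],[0.49,0.25,0],[0.52,0.2,0]], turn=[[0,0,0],[0,0,0],[0,0,0],[0,0,0],[0,0,0],[0,0,0],[0,0,0],[0,0,0],[0,0,0],[0,0,0]])

```text
t: 13.37
ee_pos: [587.4, -47.8, 14.1]
tcp_rot: [0.358, 0.934, 0.0, -0.0]
contact_force: [0.2, 0.7, 0.7]
finger_gap: 0.1
```

```bash
python3 - <<'E'
from h import *
f=robot.grab_frame("side"); cv2.imwrite("pics/s11.png",cv2.resize(f["frame"][190:270,290:400,::-1],None,fx=7,fy=7,interpolation=cv2.INTER_CUBIC)[:600])
s=robot.read_state();print(s["ee_pos"],s["contact_force"])
E
```

```text
[586.7461664  -47.037681    14.00635497] [-0.92595403 -0.02129722  0.32405856]
```

View pics/s11.png

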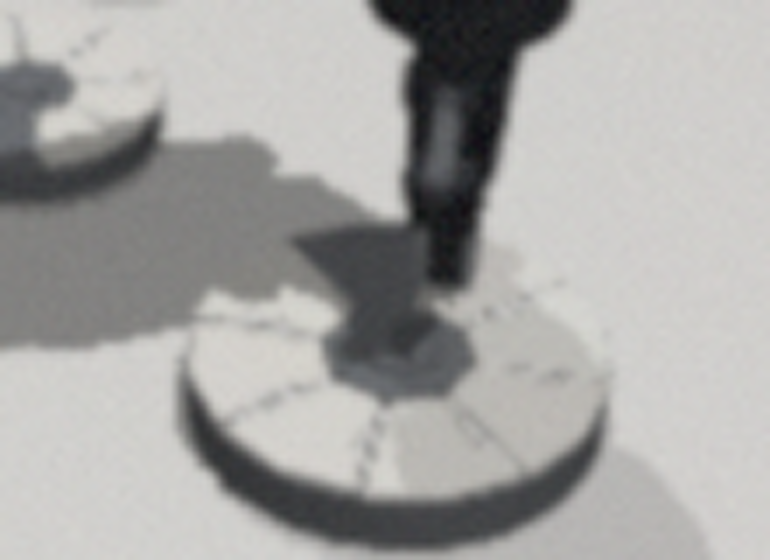

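All the lids look flat, and the tip at (445,280) is at lid 7's free edge. I draw the hand up and check.

Request:
carry_out(hand=[-1,-1,-1,-1,-1,-1,-1,-1,-1,-1], travel=[[0,0,-0.5],[0,0,-1],[0,0,-2],[0,0,-3],[0,0,-3],[0,0,-3],[0,0,-3],[0,0,-3],[0,0,0],[0,0,0]], turn=[[0,0,0],[0,0,0],[0,0,0],[0,0,0],[0,0,0],[0,0,0],[0,0,0],[0,0,0],[0,0,0],[0,0,0]])

```text
t: 14.25
ee_pos: [588.9, -48.8, 202.2]
tcp_rot: [0.358, 0.934, 0.001, 0.003]
contact_force: [-0.7, 0.3, -1.0]
finger_gap: -0.3
```

```bash
python3 - <<'E'
from h import *
f=robot.grab_frame("side"); cv2.imwrite("pics/s12.png",cv2.resize(f["frame"][190:270,290:400,::-1],None,fx=7,fy=7,interpolation=cv2.INTER_CUBIC)[:600])
s=robot.read_state();print(s["ee_pos"],s["contact_force"])
for m in robot.masks_of("side","dispenser"):
    v,u=np.nonzero(m["region"]&(f["z_map"]>0)); P=world(f,u,v); c=np.median(P,0)
    if abs(c[0]-541)<40 and abs(c[1]+75)<60:
        print(m["score"],np.percentile(P,2,axis=0).round(),np.percentile(P,98,axis=0).round())
        a=np.degrees(np.arctan2(P[:,1]+75,P[:,0]-541))%360; r=np.hypot(P[:,0]-541,P[:,1]+75)
        for k in range(0,360,15):
            q=P[(a>=k)&(a<k+15)&(r>35)&(r<70),2]; print(k,len(q),np.round(np.percentile(q,[50,90])) if len(q) else "")
E
```

```text
[587.99621799 -48.70707277 200.17000981] [-0.53431446  0.60867801 -0.12724294]
0.81 [ 473. -151.    2.] [619.  -7.  29.]
0 42 [26. 28.]
15 43 [26. 28.]
30 43 [26. 28.]
45 43 [26. 27.]
60 42 [26. 28.]
75 42 [26. 27.]
90 45 [26. 28.]
105 44 [26. 28.]
120 44 [26. 28.]
135 46 [26. 28.]
150 46 [27. 28.]
165 65 [27. 28.]
180 78 [25. 27.]
195 68 [26. 27.]
210 69 [26. 28.]
225 59 [26. 28.]
240 53 [26. 28.]
255 52 [27. 28.]
270 48 [27. 29.]
285 54 [26. 28.]
300 47 [27. 28.]
315 44 [26. 28.]
330 47 [26. 28.]
345 45 [27. 29.]
```

View pics/s12.png

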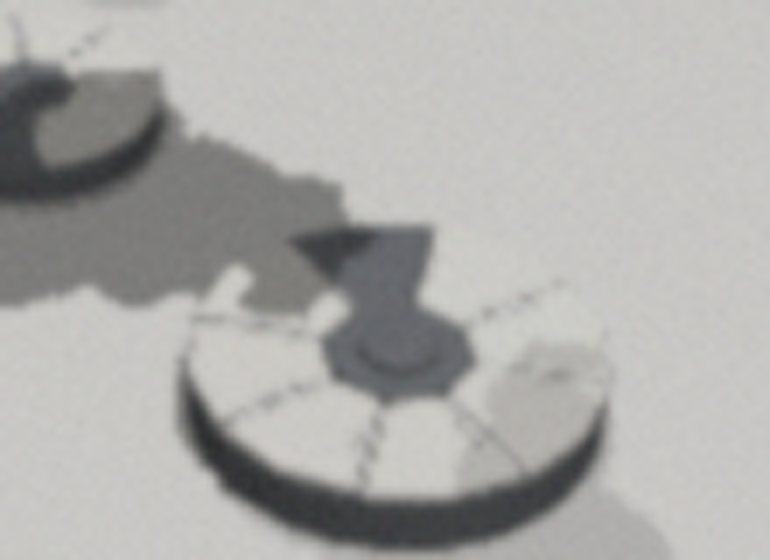

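All seven lids are flat: the median height is 25 to 27 mm all round the ring. The hand is clear at z about 200, so I hand in.

```bash
python3 -c "
from workcell import robot
print(robot.close_job(), robot.read_state()['t'])"
```

```text
the job is handed in; nothing more can be done
the job is handed in; nothing more can be done
```

I closed all seven lids of the middle-sized dispenser in one counterclockwise stroke of the shut fingertips, from lid 1 to lid 7. I then drew the hand up and handed the job in at about 14.4 s on the robot's clock.

**Last checks:**
- **Lids:** the top measures 25–27 mm (medians) all round the ring, so every lid is flush to within camera accuracy. The last picture agrees.
- **Force:** the readings taken during the stroke stayed below about 3 N. The highest was about 11 N, when I touched the plain sector first to find its height.
- **Dispenser position:** it is level but turned by roughly 10° and shifted by an estimated 5 mm or so, within the 30 mm allowed. I judged both from the pictures only.
- **Bystanders:** the arm was never lowered near them. I did not measure their positions again at the end.

**Disagreement:** the fingertips turned out to be about 15 mm behind the reported TCP, not 19 mm ahead of it. Both the camera and the touch showed this, so I set the stroke height, about 2 mm above the flat top, from the touch.

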